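# Make up two chair-repair part kits

## Robot

A 6-joint arm with a two-finger parallel gripper is mounted at the origin on the work surface. World frame = base frame: x ahead of the robot, y to its left, z up, the work surface at z = 0. Lengths are in mm, angles in rad, forces in N, time in s.
With the tool pointing down it reaches from about 275 to 975 mm from the base axis. Payload 8.4 kg.
Tool frame: the origin (TCP) lies at the very end of the fingers, on their centre line; the grasp point (between the pads) lies 19 mm behind it; y points along the fingers, z is the direction in which the jaws open and shut, and the axes are right-handed (so a half turn about y gives the same grasp; the last joint's range is limited). The gripper opens to 92 mm and grips with 3 to 60 N. Pads are 20 mm wide; open, the fingers measure 128 mm over their backs; the gripper's body (75 mm by 189 mm) begins 69 mm behind the grasp point.
Start: joints at [1.256, 0.353, 1.633, -0, 1.155, -0.002], TCP at [192.326, 594.675, 214.583] pointing down, gripper open.
Joint ranges: [-2.63, 2.63], [-0.92, 2.1], [0.06, 2.66], [-1.3, 4.44], [0, 2.69], [-3.02, 3.02]. Speed limits (rad/s): [2.22, 2.22, 2.79, 3.14, 3.14, 3.14].

## Interface

Orientations are given as a rotation vector (axis times angle).
In Python, from cell import bot, viewer gives the robot as it stands. The module is installed in compiled form; this text tells all that it offers. Calls block until the motion is done:
- bot.move_ptp(position, orientation): joint-space move of the TCP to a pose.
- bot.line_to(position, ori=None, rate=150, guard=None): straight line of the TCP; ori=None keeps the orientation; rate is the mean speed in mm/s. With guard (N) it stops when the force on the tool has changed by that much, and returns True; else False.
- bot.goto_joints(angles): joint-space move.
- bot.set_gripper(opening): finger opening in mm; the grip force is fixed at half the most; returns when the fingers have stopped.
- bot.wait(seconds).
- bot.ik(position, orientation): joint angles nearest the present ones, or None.
- viewer.grab_frame(name): name is "scene" or "top" or "wrist"; returns a dict with "img" (384x512x3 uint8, blue, green, red), "K" (3x3 intrinsics, pixels), "distortion" ([k1, k2, p1, p2, k3] as OpenCV has them; the pictures are not rectified), "extrinsics" (4x4, takes a point from world to camera coordinates). Camera axes: x right, y down, z forward; pixel columns grow to the right and rows downward; lengths in mm; the calibration is good to about 2 mm. A picture is of the moment at which its call begins. There is no depth.
A pose or a line that the arm cannot do raises bot.MotionError and nothing moves.
- bot.hand_in(): hands the job in, once; it reports no verdict.
Trained networks look in a picture, given as the dict that the camera call returned (one of the last four; its "shot" number tells which), for a name from the list of things; names that differ only in an ending like _2 or _b are one class to them, and where a whole thing is asked for, a point or a joint stands for the part that bears it (a point fixed in the world has none). Each returns a list of dicts, best first, with "confidence" (0 to 1); they miss things now and then, are a little off and sometimes report something else, mostly with a low value. They report only what shows in the picture. A call takes as long as a camera call.
- viewer.spot_in(picture, name): "xyz" ([x, y, z] in mm, in world coordinates, good to about 4 mm: the middle of the surface that is visible of it).
Readings, each from a call of its own:
- bot.current_time(): time.
- bot.current_joint_positions(): joint angles.
- bot.current_qvel(): joint speeds.
- bot.current_effort(): joint torques, N m.
- bot.current_tool_pos(): TCP position.
- bot.current_ee_rot(): TCP orientation.
- bot.current_ft_force(): force on the tool from outside, world axes, zero at the start.
- bot.current_torque(): the same for the moment, N m.
- bot.current_finger_gap(): finger opening in mm.
Only numpy, scipy, OpenCV 4.12 (cv2) and the standard library are available. Lean on these libraries where they do the work, as an engineer would, in place of code of your own. Each camera call takes 0.05 s, during which the arm holds its last target.

## Task

Make up two repair kits from the loose parts on the bench, finishing the long tray before anything goes into the short one. Long tray: large roller in the big compartment, gearmotor in the middle one, short levelling foot in the small one at the other end; short tray: small roller in the big compartment, tall levelling foot in the small one. Every part stands upright and flat on its compartment's floor, let go, and the tape roll, jar and closed carton stay where they are.

Things in the scene. Friction and masses are not known exactly. Their poses are not given: they have to be found in the camera images.
- long_tray: Longer shallow open cardboard tray, 230x98 mm, 22 high, fixed. Walls 4, floor 4 thick. Origin: centre of underside; x along the length, within 0.3 rad of world x. Compartments along x, each 90 wide in y: big, 90 long, centre x = -66 mm (end nearer the robot); middle, 64 long, centre x = +15; small, 60 long, centre x = +81.
- short_tray: Shorter shallow open cardboard tray, 162x98 mm, 22 high, fixed. Walls 4, floor 4 thick. Origin: centre of underside; x along the length, within 0.3 rad of world x. Compartments along x, each 90 wide in y: big, 90 long, centre x = +32 mm (end away from the robot); small, 60 long, centre x = -47.
- large_roller: The large roller: a black rubber disc, 66 mm diameter and 28 mm high, lying flat, pale hub plate on top, with a steel axle stub of 20 mm diameter standing up from its centre, from 28 to 62 mm height (a good place to grip: 48 mm). Loose, stands on the bench, about 180 g. Origin: centre of the underside, z up along the axle.
- small_roller: The small roller: a black rubber disc, 48 mm diameter and 28 mm high, lying flat, pale hub plate on top, with a steel axle stub of 20 mm diameter standing up from its centre, from 28 to 62 mm height (a good place to grip: 48 mm). Loose, stands on the bench, about 100 g. Origin: centre of the underside, z up along the axle.
- short_foot: The short levelling foot: a round dark steel base of 36 mm diameter and 12 mm height, a steel nut 22 mm across (to 20 mm height), and a steel threaded stud of 14 mm diameter standing up to 56 mm total height (grip it at about 44 mm). Loose, stands on its base, about 100 g. Origin: centre of the underside, z up along the stud.
- tall_foot: The tall levelling foot: a round dark steel base of 36 mm diameter and 12 mm height, a steel nut 22 mm across (to 20 mm height), and a steel threaded stud of 14 mm diameter standing up to 98 mm total height (grip it at about 75 mm). Loose, stands on its base, about 130 g. Origin: centre of the underside, z up along the stud.
- gearmotor: Gearmotor standing on its gearbox: black gearbox block 36 mm (its x) by 66 mm (its y) by 28 mm high; round steel motor can of 34 mm diameter upright on its centre, from 28 to 72 mm height (grip it at about 56 mm). Fits the middle compartment only with the 66 mm side across the tray, either way round. Loose, about 320 g. Origin: centre of the underside, z up.
- tape_roll: Bystander: roll of grey packing tape lying flat, 96 mm outer diameter, 48 mm high, on the robot's right. Loose. Origin: centre of the underside.
- screw_jar: Bystander: clear jar with a white lid, 66 mm diameter, 75 mm high. Loose. Origin: centre of the underside.
- spares_carton: Bystander: closed cardboard carton 110 x 150 mm, 60 mm high, with a pale tape strip, on the robot's left. Loose. Origin: centre of the underside.

How it is judged:
By the outcome, as a careful person would: the job done as asked, in the order asked, and still so for the second after the job is handed in, with the robot touching nothing.
It also fails if it takes over 123 s, if anything falls off the work surface, if the arm or the gripper's body presses on something with over 40 N, if the wrist force passes 120 N, or if a joint passes its speed limit or range.

## Working session

There is one attempt and no reset: what is moved stays moved. The work goes in short steps, each a Python script; the robot and the scene stay as the last script left them, time stands still between calls to the robot, and variables do not carry over. Pictures are saved under pics/ and viewed, and the job is handed in when it is done.

```bash
mkdir -p pics; ls; python3 - <<'E'
from cell import bot, viewer
import cv2
print(bot.current_time(),bot.current_tool_pos(),bot.current_ee_rot())
for n in ["scene","top"]:
    p=viewer.grab_frame(n); cv2.imwrite(f"pics/{n}0.png",p["img"])
    print(n,p["K"].tolist(),p["distortion"],p["extrinsics"].round(3).tolist())
    for t in "long_tray short_tray large_roller small_roller short_foot tall_foot gearmotor tape_roll screw_jar spares_carton".split():
        r=viewer.spot_in(p,t)
        print(t,[([round(float(v)) for v in q["xyz"]],round(float(q["confidence"]),2)) for q in r[:3]])
print(bot.current_time())
E
```

```text
pics
0.0 [192.17174427 594.21085498 213.87439616] [-1.5581678   0.24567746 -0.24535916]
scene [[464.7138017779776, 0.0, 253.05807610671366], [0.0, 464.7138017779776, 189.52456463414083], [0.0, 0.0, 1.0]] [-0.04421687  0.          0.          0.          0.        ] [[0.513, 0.859, 0.014, -283.35], [0.625, -0.362, -0.692, -315.635], [-0.589, 0.364, -0.722, 1705.105], [0.0, 0.0, 0.0, 1.0]]
long_tray [([510, 276, 4], 0.63)]
short_tray [([687, -121, 29], 0.64), ([553, -301, 1], 0.62)]
large_roller [([482, 114, 26], 0.79)]
small_roller [([696, 101, 26], 0.7), ([445, -467, 36], 0.24)]
short_foot []
tall_foot [([584, -2, 22], 0.48), ([502, 482, 59], 0.41)]
gearmotor [([688, -122, 30], 0.76), ([757, -245, 64], 0.59)]
tape_roll [([503, 480, 57], 0.61), ([444, -470, 40], 0.59), ([685, -122, 31], 0.59)]
screw_jar [([752, -243, 64], 0.81)]
spares_carton []
top [[494.7358443106705, 0.0, 255.06981446255546], [0.0, 494.7358443106705, 192.77596009920376], [0.0, 0.0, 1.0]] [-0.182432  0.        0.        0.        0.      ] [[0.006, -1.0, -0.016, 21.083], [-0.998, -0.005, -0.067, 573.817], [0.067, 0.017, -0.998, 1740.432], [0.0, 0.0, 0.0, 1.0]]
long_tray [([504, 276, 6], 0.92), ([726, -237, 76], 0.59), ([470, 114, 29], 0.4)]
short_tray [([551, -301, 3], 0.82)]
large_roller [([468, 115, 32], 0.62)]
small_roller [([549, -301, 2], 0.42)]
short_foot [([666, -107, 30], 0.52), ([421, -92, 6], 0.4)]
tall_foot [([665, -110, 33], 0.46), ([726, -240, 74], 0.25)]
gearmotor [([667, -108, 29], 0.6), ([507, 274, 2], 0.36)]
tape_roll [([433, -465, 49], 0.57)]
screw_jar [([726, -238, 73], 0.76)]
spares_carton [([475, 495, 60], 0.84)]
1.1
```

View pics/scene0.png

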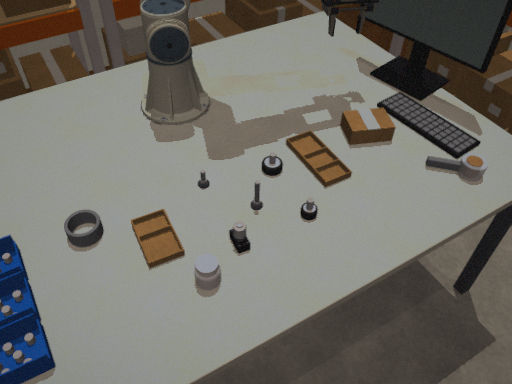

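View pics/top0.png

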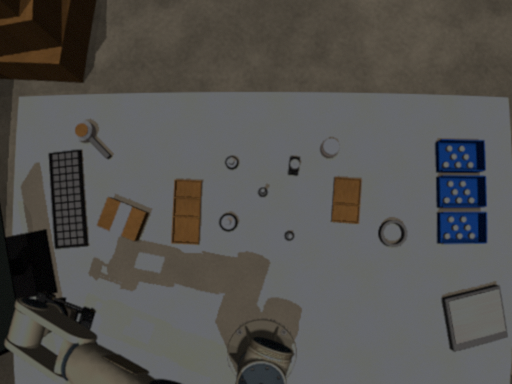

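```bash
cat > h.py <<'E'
import numpy as np, cv2
from scipy.spatial.transform import Rotation as R
def down(a):
    # tool y -> -Z world ; tool z (jaw axis) at world angle a
    z=np.array([np.cos(a),np.sin(a),0]); y=np.array([0,0,-1.]); x=np.cross(y,z)
    return R.from_matrix(np.stack([x,y,z],1)).as_rotvec()
def proj(p,X):
    E=np.array(p["extrinsics"]); rv=cv2.Rodrigues(E[:3,:3])[0]
    return cv2.projectPoints(np.asarray(X,float).reshape(-1,1,3),rv,E[:3,3],np.array(p["K"]),np.array(p["distortion"]))[0].reshape(-1,2)
def unproj(p,uv,z):
    E=np.array(p["extrinsics"]); n=cv2.undistortPoints(np.asarray(uv,float).reshape(-1,1,2),np.array(p["K"]),np.array(p["distortion"])).reshape(-1,2)
    d=np.c_[n,np.ones(len(n))]@E[:3,:3]; c=-E[:3,:3].T@E[:3,3]
    return c+d*((z-c[2])/d[:,2])[:,None]
E
python3 - <<'E'
from cell import bot, viewer
from h import *
M=R.from_rotvec(bot.current_ee_rot()).as_matrix(); print(M.round(3))
p=viewer.grab_frame("wrist"); cv2.imwrite("pics/w0.png",p["img"])
E=p["extrinsics"]; print(p["K"],p["distortion"],(-E[:3,:3].T@E[:3,3]),E.round(3))
print(unproj(p,[[0,0],[511,0],[511,383],[0,383]],0))
for a in (0,1.57,-1.57,3.14): print(a,bot.ik([580,0,350],down(a)))
E
```

```text
[[ 0.951 -0.     0.308]
 [-0.308 -0.     0.951]
 [-0.    -1.    -0.   ]]
[[303.2412969    0.         263.87554654]
 [  0.         303.2412969  187.89703061]
 [  0.           0.           1.        ]] [-0.05014944  0.          0.          0.          0.        ] [126.34884482 616.37852366 384.53038203] [[ 3.07000e-01  9.52000e-01  0.00000e+00 -6.25523e+02]
 [ 9.22000e-01 -2.98000e-01  2.49000e-01 -2.87930e+01]
 [ 2.37000e-01 -7.60000e-02 -9.68000e-01  3.89412e+02]
 [ 0.00000e+00  0.00000e+00  0.00000e+00  1.00000e+00]]
[[-97.41571295 356.98188426   0.        ]
 [ 91.18627069 937.07558066   0.        ]
 [674.14527171 879.67499717   0.        ]
 [409.33639377  51.88266284   0.        ]]
0 [-0.00258621  0.1828541   1.56202514  0.          1.39671341 -0.00258621]
1.57 [-2.58620978e-03  1.82854101e-01  1.56202514e+00 -4.44089210e-16
  1.39671341e+00 -1.57258621e+00]
-1.57 [-0.00258621  0.1828541   1.56202514  0.          1.39671341  1.56741379]
3.14 None
```

View pics/w0.png

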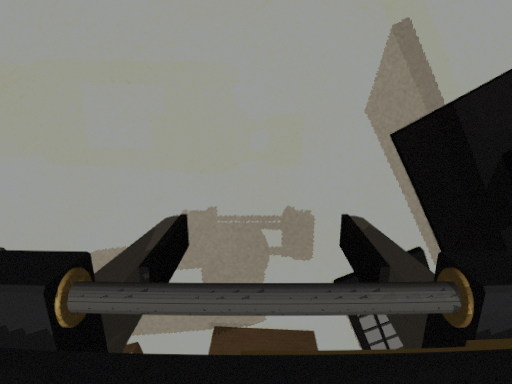

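```bash
cat > see.py <<'E'
from cell import bot, viewer
from h import *
import sys,pickle
N="long_tray short_tray large_roller small_roller short_foot tall_foot gearmotor tape_roll screw_jar spares_carton".split()
def look(name,tag):
    p=viewer.grab_frame(name); cv2.imwrite(f"pics/{tag}.png",p["img"]); pickle.dump(p,open(f"pics/{tag}.pkl","wb")); return p
def spots(p,names=N):
    for t in names:
        r=viewer.spot_in(p,t)
        print(t,[([round(float(v)) for v in q["xyz"]],round(float(q["confidence"]),2),proj(p,q["xyz"]).round()[0].tolist()) for q in r[:2]])
E
python3 - <<'E'
from see import *
for i,y in enumerate((170,-170)):
    bot.move_ptp([400,y,330],down(-np.pi/2))
    p=look("wrist",f"w1_{i}"); print(bot.current_tool_pos(),bot.current_time()); spots(p)
look("top","top1");look("scene","scene1")
print(bot.current_time())
E
```

```text
[399.95655526 170.49435235 329.82350286] 2.975
long_tray [([514, 275, 5], 0.8, [197.0, 82.0])]
short_tray []
large_roller [([467, 120, 28], 0.74, [297.0, 113.0])]
small_roller [([425, -90, 11], 0.35, [424.0, 141.0])]
short_foot [([422, -93, 13], 0.71, [426.0, 142.0])]
tall_foot [([577, 4, 24], 0.73, [378.0, 36.0])]
gearmotor []
tape_roll []
screw_jar []
spares_carton []
[ 400.3397203  -169.1626133   330.01358293] 4.8083
long_tray [([488, 228, 5], 0.71, [21.0, 102.0])]
short_tray [([553, -306, 2], 0.72, [352.0, 56.0])]
large_roller [([469, 110, 28], 0.77, [83.0, 113.0])]
small_roller [([469, 107, 26], 0.6, [86.0, 113.0])]
short_foot [([422, -99, 16], 0.73, [220.0, 142.0])]
tall_foot [([576, -7, 25], 0.81, [153.0, 37.0])]
gearmotor []
tape_roll [([433, -469, 36], 0.71, [458.0, 137.0])]
screw_jar [([550, -304, 2], 0.68, [351.0, 58.0])]
spares_carton [([431, -470, 39], 0.46, [459.0, 138.0])]
5.4083
```

View pics/w1_0.png

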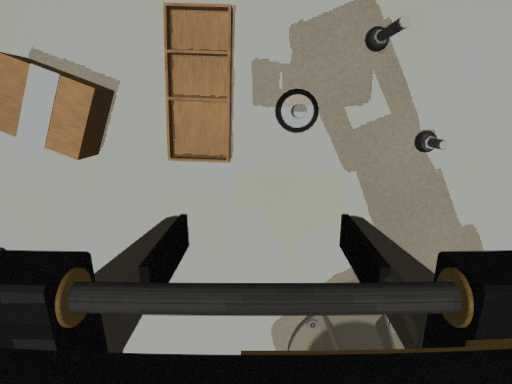

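View pics/w1_1.png

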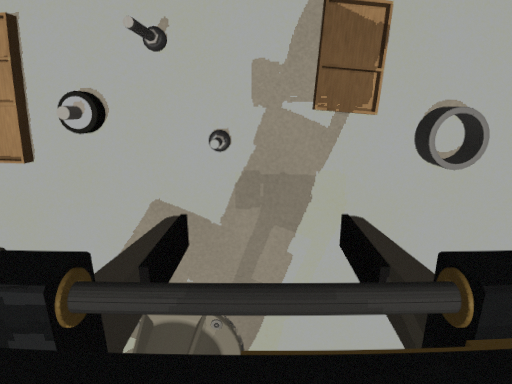

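```bash
python3 - <<'E'
from see import *
bot.move_ptp([590,0,300],down(-np.pi/2))
p=look("wrist","w2"); print(bot.current_tool_pos(),bot.current_time()); spots(p,["small_roller","gearmotor","screw_jar"])
print(bot.current_time())
E
```

```text
[589.4026371   -1.15548064 300.44032825] 6.4667
small_roller [([679, 104, 29], 0.96, [190.0, 96.0])]
gearmotor []
screw_jar [([732, -226, 75], 0.95, [446.0, 52.0])]
6.6167
```

View pics/w2.png

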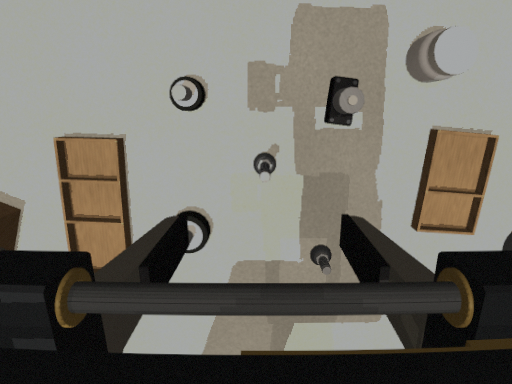

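```bash
python3 - <<'E'
from h import *; import pickle
L=lambda t:pickle.load(open(f"pics/{t}.pkl","rb"))
def crop(t,x0,y0,x1,y1,s,name):
    im=cv2.resize(L(t)["img"][y0:y1,x0:x1],None,fx=s,fy=s,interpolation=cv2.INTER_CUBIC)
    im=np.clip(im*1.5,0,255).astype(np.uint8)
    for k in range(0,(x1-x0),10): cv2.putText(im,str(x0+k),(k*s,8),0,.3,(0,0,255),1); cv2.line(im,(k*s,10),(k*s,16),(0,0,255),1)
    for k in range(10,(y1-y0),10): cv2.putText(im,str(y0+k),(0,k*s+3),0,.3,(0,0,255),1); cv2.line(im,(20,k*s),(26,k*s),(0,0,255),1)
    cv2.imwrite(f"pics/{name}.png",im)
crop("w1_0",155,0,335,170,3,"c1"); crop("w1_1",120,0,400,170,2,"c2"); crop("w2",160,70,380,180,3,"c3")
E
```

```text
(no output)
```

View pics/c1.png

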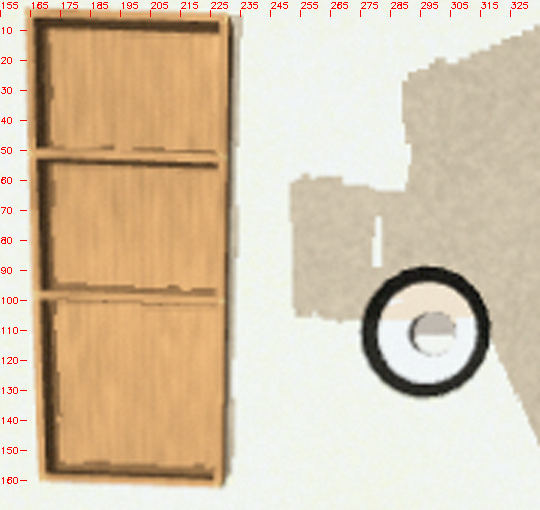

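View pics/c2.png

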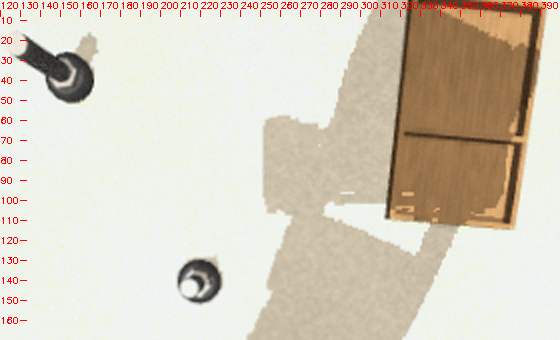

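View pics/c3.png

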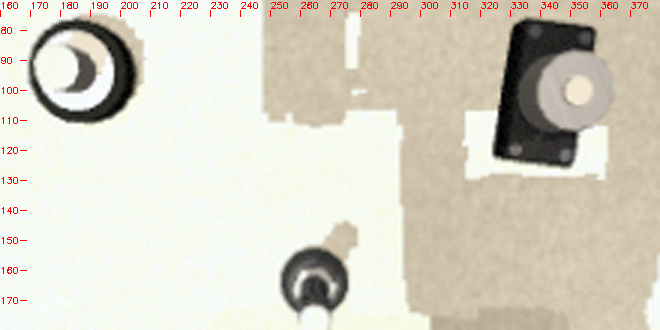

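```bash
cat > est.py <<'E'
from h import *; import pickle
from scipy.optimize import least_squares
L=lambda t:pickle.load(open(f"pics/{t}.pkl","rb"))
def circ(c,r,z): a=np.linspace(0,2*np.pi,40,endpoint=False); return np.c_[c[0]+r*np.cos(a),c[1]+r*np.sin(a),np.full(40,z)]
def rect(c,yaw,lx,ly,z):
    s=np.array([[-1,-1],[1,-1],[1,1],[-1,1]])*[lx/2,ly/2]; k=np.array([[np.cos(yaw),-np.sin(yaw)],[np.sin(yaw),np.cos(yaw)]])
    return np.c_[s@k.T+c[:2],np.full(4,z)]
def fitrect(P,lx,ly,z,yaw0):
    P=np.array(P)[:,:2]
    f=lambda q:np.concatenate([np.linalg.norm(rect(q,q[2],lx,ly,z)[:,:2][:,None]-P[None],axis=2).min(0)])
    r=least_squares(f,[*P.mean(0),yaw0]); return r.x,f(r.x)
E
cat > run1.py <<'E'
from est import *
w0,w1,w2=L("w1_0"),L("w1_1"),L("w2")
LT,e=fitrect(unproj(w0,[[164,4.3],[231.5,5],[228.5,160.5],[168.7,160]],22),230,98,22,0); print("LT",LT,e)
ST,e=fitrect(unproj(w2,[[430,130],[494,134],[475,234],[416,230]],22),162,98,22,0); print("ST",ST,e)
print("LR axle",unproj(w0,[[299.3,111.3]],62), "hub", unproj(w0,[[296.7,109.5]],28))
print("SR axle",unproj(w2,[[160+54/3,70+68/3]],62),"hub",unproj(w2,[[160+75/3,70+70/3]],28))
print("GM can",unproj(w2,[[160+575/3,70+91/3]],72))
gm=unproj(w2,[[160+515/3,70+19/3],[160+597/3,70+27/3],[160+574/3,70+165/3],[160+495/3,70+157/3]],28)
G,e=fitrect(gm,66,36,28,0.1); print("GM rect",G,e)
print("SF",unproj(w1,[[218.5,144]],56),"base",unproj(w1,[[219.5,140.5]],6))
print("TF base",unproj(w1,[[155,38.5]],6),unproj(w2,[[160+314/3,70+282/3]],6),"top",unproj(w2,[[160+316/3,176.5]],98),unproj(w1,[[130,23]],98))
E
python3 run1.py
```

```text
LT [ 5.06151378e+02  2.71137125e+02 -3.46608929e-02] [2.75394325 1.29125182 3.20963647 1.38506862]
ST [ 5.50895398e+02 -2.96026674e+02 -2.45944487e-02] [2.63708354 2.16110608 3.04223087 3.82778426]
LR axle [[469.12699554 121.09760633  62.        ]] hub [[471.70315205 121.25160694  28.        ]]
SR axle [[682.3470418  110.70687399  62.        ]] hub [[683.27681968 110.12194467  28.        ]]
GM can [[ 672.46464152 -112.30989565   72.        ]]
GM rect [ 6.72889849e+02 -1.10622359e+02 -1.00471594e-01] [2.01882771 1.71662371 1.78948244 1.75797366]
SF [[ 422.79851102 -102.68958213   56.        ]] base [[423.12609392 -97.02294197   6.        ]]
TF base [[578.10574796  -3.35219955   6.        ]] [[578.7846615   -1.91230836   6.        ]] top [[578.88578105  -2.47705953  98.        ]] [[576.52407019  -4.2607122   98.        ]]
```

```bash
cat > ov.py <<'E'
from est import *
est=dict(LT=(506,271,-.035),ST=(551,-296,-.0246),LR=(470,119),SR=(683,110),GM=(672.7,-111.5,-.10),SF=(423,-98),TF=(578,-3))
def draw(t,name,box,s,est=est):
    p=L(t); x0,y0,x1,y1=box
    im=cv2.resize(p["img"][y0:y1,x0:x1],None,fx=s,fy=s,interpolation=cv2.INTER_CUBIC); im=np.clip(im*1.4,0,255).astype(np.uint8)
    def pl(X,c):
        q=((proj(p,X)-[x0,y0]+.5)*s).round().astype(int); cv2.polylines(im,[q.reshape(-1,1,2)],True,c,1)
    g=(0,255,0);r=(0,0,255);b=(255,100,0)
    for k,lx in (("LT",230),("ST",162)):
        pl(rect(est[k],est[k][2],lx,98,22),g)
    for k,rr in (("LR",33),("SR",24)):
        pl(circ(est[k],rr,28),r);pl(circ(est[k],10,62),g)
    for k,h in (("SF",56),("TF",98)):
        pl(circ(est[k],18,12),r);pl(circ(est[k],7,h),g)
    e=est["GM"]; pl(rect(e,e[2],66,36,28),r);pl(circ(e,17,72),g)
    cv2.imwrite(f"pics/{name}.png",im)
if __name__=="__main__":
    draw("w1_0","o1",(150,0,450,170),2); draw("w1_1","o2",(0,0,400,170),2); draw("w2","o3",(30,60,512,260),1.6)
    draw("top1","o4",(150,130,380,260),3);draw("scene1","o5",(120,110,370,290),3)
E
sed -i 's/\[q.reshape/[q.astype(np.int32).reshape/' ov.py; python3 ov.py
python3 -c "
import cv2,numpy as np
a=[cv2.imread(f'pics/o{i}.png') for i in (1,2)]
w=max(x.shape[1] for x in a); a=[cv2.copyMakeBorder(x,0,5,0,w-x.shape[1],0) for x in a]
x=np.vstack(a); print(x.shape); cv2.imwrite('pics/o12.png',x)"
```

```text
(690, 800, 3)
```

View pics/o12.png

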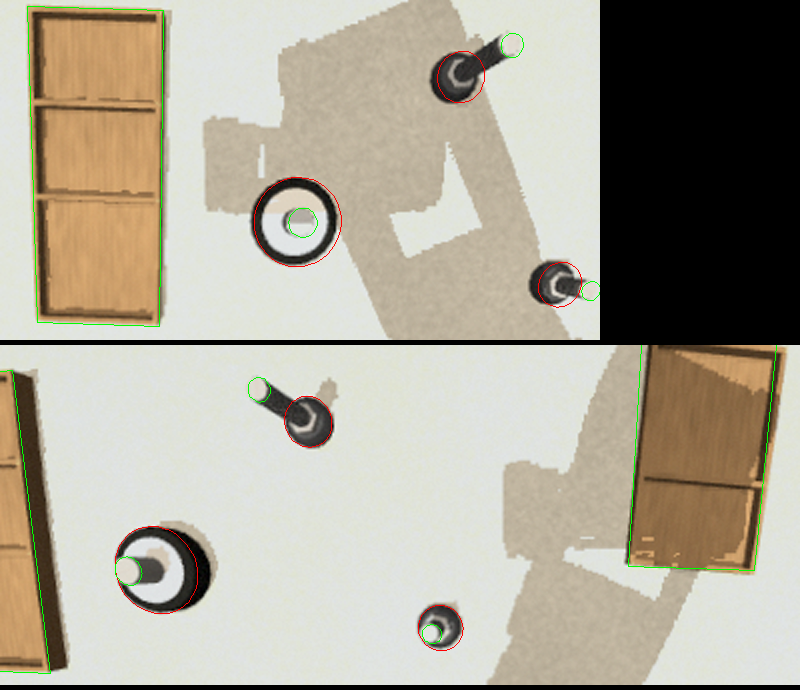

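View pics/o3.png

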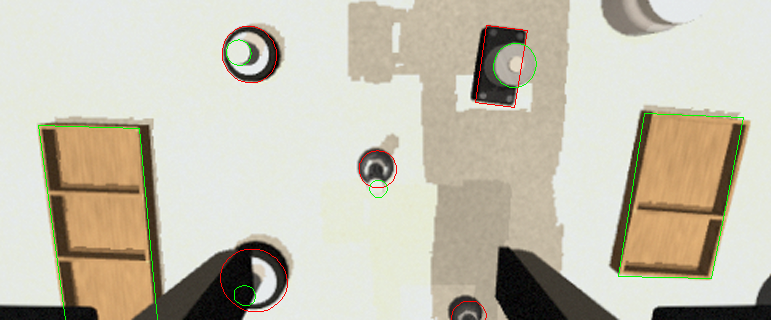

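View pics/o4.png

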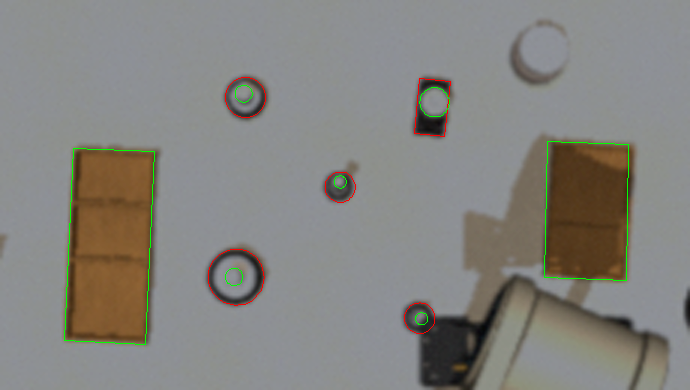

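View pics/o5.png

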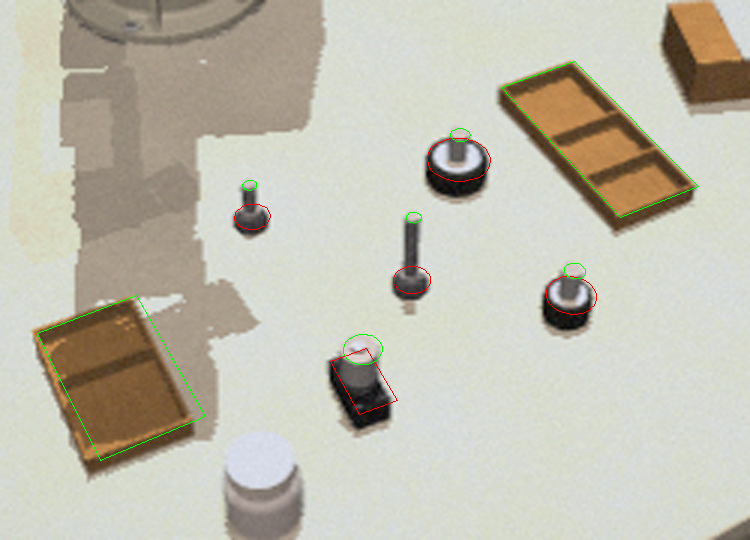

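```bash
cat > act.py <<'E'
from see import *
LT=(506,271,-.035); ST=(551,-297.5,-.0246)
def comp(T,dx): return np.array([T[0]+dx*np.cos(T[2]),T[1]+dx*np.sin(T[2])])
HZ=190
def st(tag): print(tag,"t",round(bot.current_time(),2),"tcp",np.round(bot.current_tool_pos(),1),"gap",round(bot.current_finger_gap(),1),"F",np.round(bot.current_ft_force(),1))
def pick(xy,a,tz,open_=92):
    bot.set_gripper(open_)
    bot.move_ptp([*xy,HZ],down(a))
    if bot.line_to([*xy,tz],rate=150,guard=12): st("GUARD in descent"); return
    st("down"); bot.set_gripper(0); st("gripped")
    bot.line_to([*xy,HZ],rate=150); st("up")
def place_above(xy,a,tz):
    bot.move_ptp([*xy,HZ],down(a)); bot.line_to([*xy,tz+4+15],rate=150); st("above")
def lower(xy,tz):
    r=bot.line_to([*xy,tz+4-2],rate=15,guard=5); st(f"lowered {r}")
def release(xy):
    bot.set_gripper(92); p=bot.current_tool_pos(); bot.line_to([p[0],p[1],HZ],rate=180); st("released")
E
python3 - <<'E'
from act import *
pick((470,120),-np.pi/2,31)
xy=comp(LT,-66); place_above(xy,-np.pi/2+LT[2],31)
p=look("wrist","pl1"); look("top","pl1t")
E
```

```text
down t 8.87 tcp [470.7 120.1  31.6] gap 91.8 F [-0.5  1.   0.6]
gripped t 9.96 tcp [470.  120.   30.9] gap 19.2 F [ 1.   0.6 -1.4]
up t 11.17 tcp [469.4 119.8 189.2] gap 19.5 F [-0.1  0.4 -2.2]
above t 12.92 tcp [440.7 273.4  50.7] gap 19.4 F [-0.  -0.1 -0.9]
```

View pics/pl1.png

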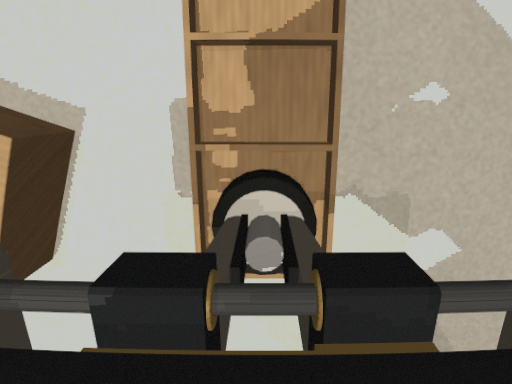

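View pics/pl1t.png

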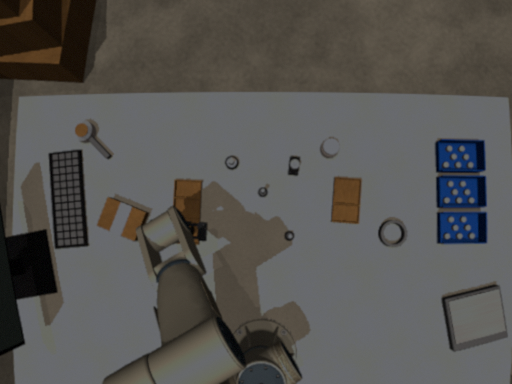

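```bash
python3 - <<'E'
from est import *
p=L("pl1"); im=cv2.convertScaleAbs(p["img"],alpha=1.5)
def pl(X,c): cv2.polylines(im,[proj(p,X).round().astype(np.int32).reshape(-1,1,2)],True,c,1)
T=(506,271,-.035)
pl(rect(T,T[2],230,98,22),(0,255,0)); k=np.array([np.cos(T[2]),np.sin(T[2])])
for dx,l in ((-66,90),(15,64),(81,60)): pl(rect(np.array(T[:2])+dx*k,T[2],l,90,22),(255,0,0)); pl(rect(np.array(T[:2])+dx*k,T[2],l,90,4),(0,0,255))
t=(440.7,273.4); pl(circ(t,33,28+19.7),(0,255,255)); pl(circ(t,10,62+19.7),(0,255,255))
cv2.imwrite("pics/pl1o.png",im)
E
```

```text
(no output)
```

View pics/pl1o.png

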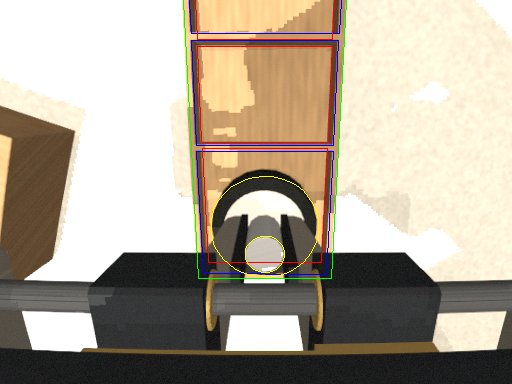

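```bash
python3 - <<'E'
from act import *
xy=comp(LT,-66); lower(xy,31); release(xy)
pick((672.7,-111.5),-0.10,39)
p=look("wrist","g1")
xy=comp(LT,15); place_above(xy,-np.pi/2+LT[2],39)
look("wrist","g2")
E
```

```text
lowered True t 13.94 tcp [439.9 273.3  34.9] gap 19.6 F [-0.5 -1.3  5.6]
released t 16.1 tcp [438.8 272.5 189.1] gap 91.9 F [0.1 0.1 0.7]
down t 19.39 tcp [ 673.5 -111.6   40. ] gap 92.2 F [0.4 0.4 0.1]
gripped t 20.3 tcp [ 672.6 -111.5   39. ] gap 33.6 F [-0.9  0.6  0.7]
up t 21.46 tcp [ 671.9 -111.4  188.7] gap 33.5 F [ 0.1  0.3 -4.8]
above t 24.4 tcp [521.7 270.7  58.8] gap 33.4 F [ 0.1  0.6 -4.2]
```

```bash
python3 -c "
import cv2,numpy as np
cv2.imwrite('pics/g12.png',cv2.resize(np.hstack([cv2.imread('pics/g1.png'),cv2.imread('pics/g2.png')]),(800,300)))"
```

```text
(no output)
```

View pics/g12.png

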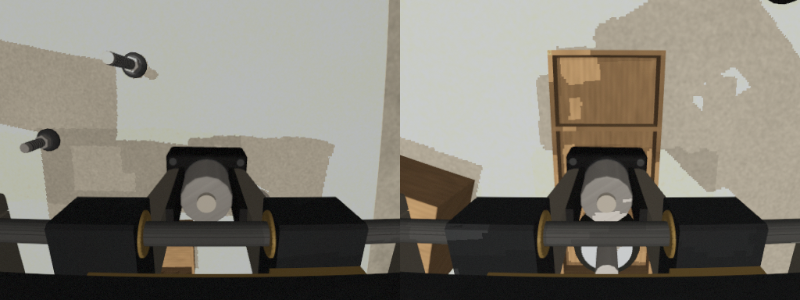

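View pics/g2.png

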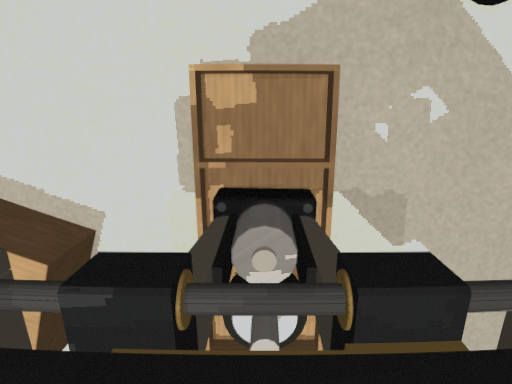

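```bash
python3 - <<'E'
from act import *
xy=comp(LT,15); lower(xy,39); release(xy)
pick((423,-99.5),-np.pi/2,27)
p=look("wrist","s1")
xy=comp(LT,81); place_above(xy,-np.pi/2+LT[2],27)
look("wrist","s2")
E
python3 -c "
import cv2,numpy as np
cv2.imwrite('pics/s12.png',cv2.resize(np.hstack([cv2.imread('pics/s1.png'),cv2.imread('pics/s2.png')]),(800,300)))"
```

```text
lowered True t 25.38 tcp [520.9 270.4  42.9] gap 33.7 F [-2.  -0.8  5.2]
released t 27.31 tcp [519.2 269.6 189. ] gap 92.2 F [ 0.3 -0.1 -0.9]
down t 30.18 tcp [423.6 -99.5  27.5] gap 92.1 F [-0.4  0.2 -0.3]
gripped t 31.35 tcp [422.9 -99.5  26.9] gap 13.3 F [-0.1 -0.1 -0.2]
up t 32.58 tcp [422.4 -99.4 189.3] gap 13.0 F [ 0.3  1.  -0.6]
above t 35.23 tcp [587.7 268.4  47. ] gap 13.2 F [-0.8 -0.5  0.5]
```

View pics/s12.png

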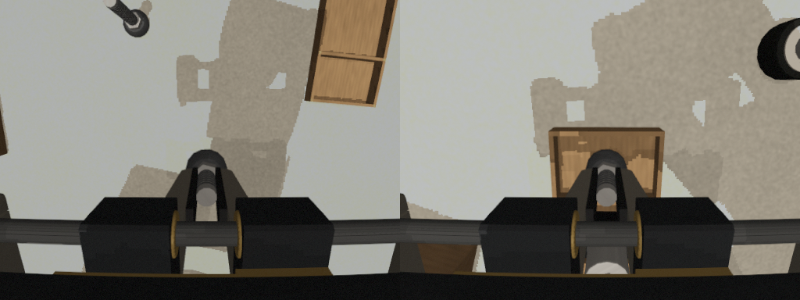

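```bash
python3 - <<'E'
from act import *
xy=comp(LT,81); lower(xy,27); release(xy)
bot.move_ptp([400,200,300],down(-np.pi/2)); look("wrist","v1"); look("scene","v1s"); spots(look("top","v1t"),["small_roller","tall_foot"]); st("")
E
python3 -c "
import cv2,numpy as np
a=cv2.imread('pics/v1.png')[:200,100:440]
s=cv2.imread('pics/v1s.png')[100:300,120:420]
cv2.imwrite('pics/v.png',np.vstack([cv2.resize(a,None,fx=1.5,fy=1.5),cv2.resize(s,(510,300))]))"
```

```text
lowered True t 36.22 tcp [586.8 268.2  30.7] gap 13.2 F [-0.9 -0.3  4.7]
released t 38.48 tcp [585.5 267.6 188.9] gap 91.9 F [ 0.4  0.7 -0.5]
small_roller [([681, 110, 29], 0.64, [231.0, 162.0])]
tall_foot [([723, -239, 73], 0.61, [331.0, 149.0])]
 t 39.63 tcp [400.5 200.2 299.2] gap 92.3 F [0.7 0.5 0.9]
```

View pics/v.png

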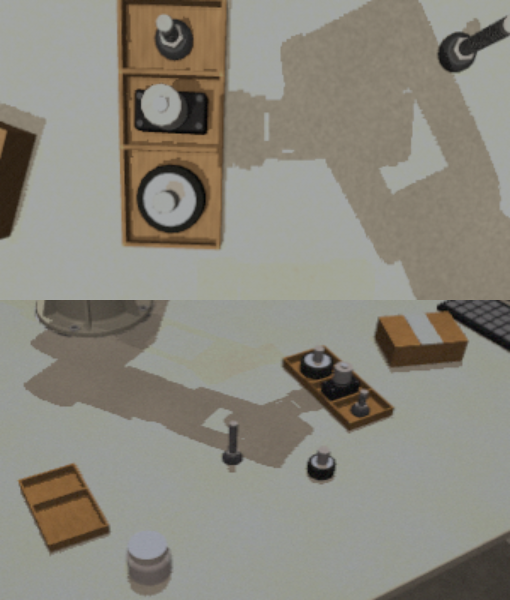

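```bash
python3 - <<'E'
from act import *
pick((682.5,110),-np.pi/2,31)
xy=comp(ST,32); place_above(xy,-np.pi/2+ST[2],31)
p=look("wrist","r2")
from est import rect,circ
im=cv2.convertScaleAbs(p["img"],alpha=1.5)
def pl(X,c): cv2.polylines(im,[proj(p,X).round().astype(np.int32).reshape(-1,1,2)],True,c,1)
T=ST; pl(rect(T,T[2],162,98,22),(0,255,0))
for dx,l in ((32,90),(-47,60)): pl(rect(comp(T,dx),T[2],l,90,4),(0,0,255))
cv2.imwrite("pics/r2o.png",im)
E
```

```text
down t 42.26 tcp [683.3 110.2  32.1] gap 91.8 F [-0.6 -0.   0.4]
gripped t 43.35 tcp [682.5 110.   31. ] gap 19.3 F [ 1.  -0.2 -0.8]
up t 44.56 tcp [681.8 109.9 188.8] gap 19.2 F [ 0.4  0.9 -1.3]
above t 47.19 tcp [ 583.7 -298.6   50.9] gap 19.5 F [-0.3 -0.6 -0.6]
```

View pics/r2o.png

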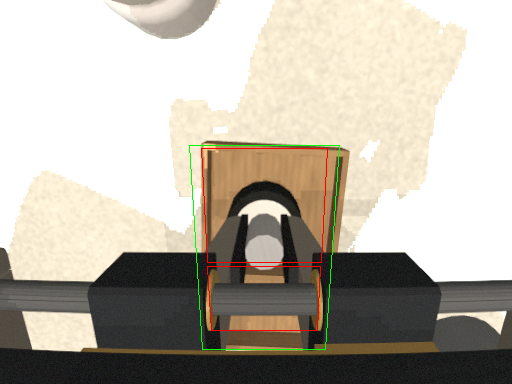

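```bash
python3 - <<'E'
from est import *
w1,w2,r2=L("w1_1"),L("w2"),L("r2")
# corner idx in rect: 0(-,-)=BR,1(+,-)=TR,2(+,+)=TL,3(-,+)=BL
obs=[(w2,{2:(433,129),1:(498,135.5),0:(474.5,234)}),(r2,{2:(205,142),1:(348,150)}),(w1,{0:(377.5,114.5),3:(313.5,110),1:(391.5,5)})]
def f(q,sel=None):
    o=[]
    for i,(p,d) in enumerate(obs):
        if sel is not None and i not in sel: continue
        P=proj(p,rect(q,q[2],162,98,22))
        for k,v in d.items(): o+=list(P[k]-v)
    return np.array(o)
for sel in (None,[0],[1],[2]):
    r=least_squares(f,[551,-298,-.08],args=(sel,)); print(r.x.round(4),r.fun.round(1))
T=least_squares(f,[551,-298,-.08]).x
ims=[]
for p in (r2,w2,w1):
    im=cv2.convertScaleAbs(p["img"],alpha=1.3)
    def pl(X,c): cv2.polylines(im,[proj(p,X).round().astype(np.int32).reshape(-1,1,2)],True,c,1)
    pl(rect(T,T[2],162,98,22),(0,255,0)); k=np.array([np.cos(T[2]),np.sin(T[2])])
    for dx,l in ((32,90),(-47,60)): pl(rect(T[:2]+dx*k,T[2],l,90,4),(0,0,255))
    ims.append(im[0:280])
a,b,c=ims; cv2.imwrite("pics/stfit.png",np.vstack([a[:,100:400],]) ); cv2.imwrite("pics/stfit.png",np.hstack([a[:,150:400],b[:,380:],c[:,280:430]]))
E
```

```text
[ 5.494745e+02 -3.008130e+02 -7.640000e-02] [ 4.7  0.5  1.1 -0.1 -0.9  1.2 -4.3  1.2  1.5  1.1 -0.8  0.2  0.5 -0.7
  2.1 -4. ]
[ 5.498516e+02 -2.987546e+02 -4.810000e-02] [ 1.8  1.1 -1.3 -1.4 -0.5  0.2]
[ 5.501096e+02 -3.015130e+02 -7.970000e-02] [-2.9 -0.   3.   0.4]
[ 5.470189e+02 -2.998492e+02 -6.980000e-02] [-1.1  1.7  0.2  1.1  0.9 -2.5]
```

View pics/stfit.png

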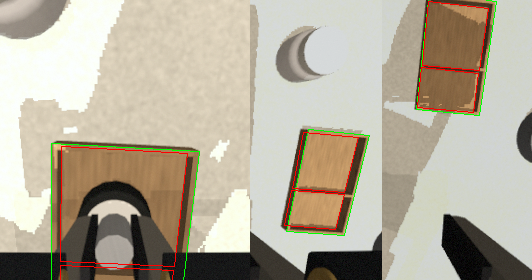

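```bash
sed -i 's/ST=(551,-297.5,-.0246)/ST=(549.5,-301,-.076)/' act.py; python3 - <<'E'
from act import *
xy=comp(ST,32); bot.line_to([*xy,50],rate=60); lower(xy,31); release(xy)
pick((578.3,-3),-np.pi/2,58)
look("wrist","t1")
xy=comp(ST,-47); place_above(xy,-np.pi/2+ST[2],58)
look("wrist","t2")
E
python3 -c "
import cv2,numpy as np
cv2.imwrite('pics/t12.png',cv2.resize(np.hstack([cv2.imread('pics/t1.png'),cv2.imread('pics/t2.png')]),(800,300)))"
```

```text
lowered True t 48.42 tcp [ 581.3 -303.4   34.9] gap 19.2 F [-0.2  0.7  4.7]
released t 50.58 tcp [ 580.  -302.7  188.8] gap 91.8 F [ 0.2 -0.1 -0.7]
down t 52.98 tcp [579.   -3.2  58.8] gap 91.9 F [ 0.3 -0.7 -0.1]
gripped t 54.14 tcp [578.2  -3.   57.9] gap 13.2 F [ 0.1  0.9 -0.8]
up t 55.17 tcp [577.6  -3.  189.1] gap 13.3 F [ 0.  -0.6 -1. ]
above t 57.29 tcp [ 503.3 -297.5   77.7] gap 13.2 F [ 0.1 -0.2 -0.9]
```

View pics/t12.png

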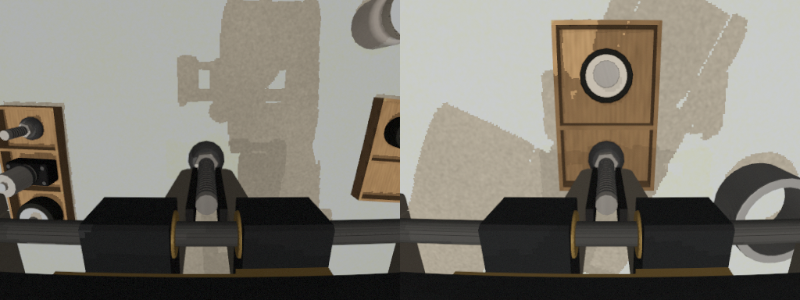

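```bash
python3 - <<'E'
from act import *
xy=comp(ST,-47); lower(xy,58); release(xy)
bot.move_ptp([370,-250,300],down(-np.pi/2)); look("wrist","f1"); 
bot.move_ptp([370,180,300],down(-np.pi/2)); look("wrist","f3"); look("scene","f1s"); spots(look("top","f1t"),["screw_jar","tape_roll","spares_carton"]); st("")
E
python3 -c "
import cv2,numpy as np
r=lambda n:cv2.imread(f'pics/{n}.png')
cv2.imwrite('pics/f.png',np.vstack([np.hstack([cv2.resize(r('f1')[:200,80:480],(400,200)),cv2.resize(r('f3')[:200,80:480],(400,200))]),np.hstack([cv2.resize(r('f1s')[80:320,20:420],(400,240)),cv2.resize(r('f1t')[100:292,70:420],(400,240))])]))"
```

```text
lowered True t 58.27 tcp [ 502.5 -297.3   61.7] gap 13.3 F [-0.8  0.1  5.2]
released t 60.35 tcp [ 501.3 -296.6  189.1] gap 91.8 F [ 0.7  0.  -0.6]
screw_jar [([723, -238, 73], 0.84, [330.0, 149.0])]
tape_roll [([433, -464, 50], 0.87, [393.0, 233.0])]
spares_carton [([476, 497, 60], 0.98, [121.0, 219.0])]
 t 63.02 tcp [370.2 179.6 300. ] gap 92.0 F [0.1 0.9 0.8]
```

View pics/f.png

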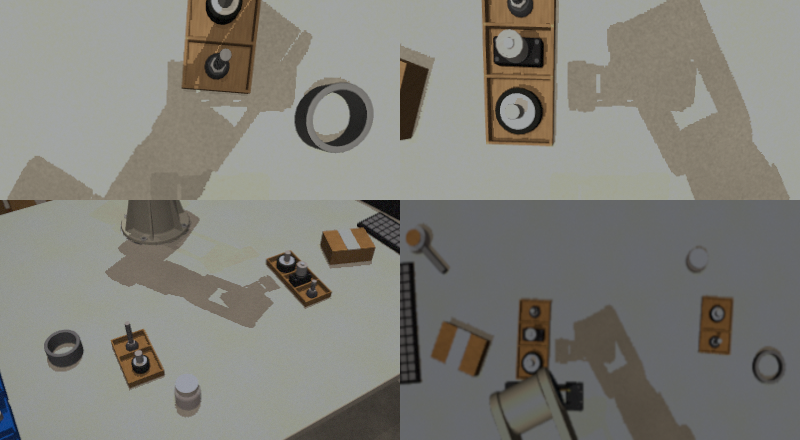

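All five parts stand upright in the right compartments, and the bystanders show the same positions as at the start.

```bash
python3 -c "
from cell import bot
bot.hand_in(); print(bot.current_time())"
```

```text
the job is handed in; nothing more can be done
the job is handed in; nothing more can be done
```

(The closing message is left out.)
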